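# Spread the snap ring over the mixer's shaft stub and hold it at the groove

## Task

Draw the snap-ring pliers straight up out of their slot in the white rack, squeeze the handles to spread the ring fully, and slide the spread ring over the free end of the mixer's shaft stub and along it until it stands over the groove in front of the hub, centred on the shaft and clear of it. Finish while still holding: keep the handles squeezed and the ring spread over the groove, and let nothing go. Leave the blanks in the rack and everything else where it is.

Things in the scene. Friction and masses are not known exactly. Their poses are not given: they have to be found in the camera images.
- pliers_grip (a point): Grip point of the snap-ring pliers, midway between and half-way up the two upright grey handles (each 14 mm in x, 46 mm tall). z up, y across the handles (squeeze along y), x the ring's axis. At rest the handles lean out, 44 mm wide outside here, 56 mm at the top; squeezed to the stop they are parallel, 28 mm wide. Spring: 5 N here; a 20 N grip reaches the stop.
- ring_pliers: The pliers' flat steel cheek plate, 6 (x) x 64 (y) x 14 (z) mm, between handles and ring; origin under its middle, 44 mm below the grip point. Its two ends rest in a slot of the rack and slide out straight up. Pliers and ring together weigh about 80 g.
- ring_centre (a point): Centre of the snap ring at the lower end of the pliers, 67 mm straight below the grip point, same axes. Two half-loops of 6 mm steel bar in the y-z plane, gap at the bottom. Fully spread the hole is 33 mm across, centred here, 45 mm outside; at rest it is pinched to 18 mm. The gap is too narrow to pass the shaft from above: slide it on along x.
- jaw_left (a joint): Swing of the left jaw of the pliers in rad (the right jaw moves alike): 0 at rest with the ring closed, 0.24 at the stop with the ring fully spread. It springs back when released.
- slot_rack: White slotted rack, fixed, 130 x 76 x 77 mm; origin under its centre. Three slots across its y, 36 mm apart along its x, 8 mm wide, open at the top, 12 mm deep, floors at 65 mm, in two rails 27 to 36 mm either side of the middle. Pliers in one slot (it varies), blanks in the others, x axes along the rack's. Only the pliers stand higher than the rack.
- shaft_groove (a point): Middle of the groove of the mixer's fixed horizontal shaft stub, on its axis, 85 mm above the worktop. x points along the shaft to the white housing (free end at -x), z up. Groove 16 mm in diameter, 14 mm long; in front of it the shaft is 24 mm in diameter, behind it is a hub of 40 mm. The housing, 111 mm tall, begins 30 mm behind this point.
- shaft_nose (a point): Free end of the shaft stub, on the shaft axis, 47 mm in front of the groove's middle; same axes. Its edge is chamfered by 3 to 4 mm.
- blank_a_centre (a point): Bystander: flat aluminium T-shaped blank, 5 x 64 x 47 mm, standing in a slot of the rack, its top just under the rack's top; this is its centre.
- blank_b_centre (a point): Bystander: a second blank like the first, in another slot.
- amber_bottle: Bystander: brown bottle with black cap, 45 mm in diameter and 90 mm tall, origin under its centre.
- sample_cup: Bystander: sample cup with red lid, 52 mm in diameter and 64 mm tall, origin under its centre.
- tape_roll: Bystander: roll of tape lying flat, 100 mm in diameter and 24 mm tall, origin under its centre.
- forceps: Bystander: steel forceps lying flat, 122 x 14 x 6 mm, origin under their centre.
Things that resemble listed ones, but are neither listed nor needed, are in the scene too. Of the things shaped like the ring_pliers, the steel one is meant. Of the things that look like the part that bears shaft_groove, the larger one is meant.

How it is judged:
By the outcome, as a careful person would: the job done as asked, in the order asked, and still so for the second after the job is handed in, while the arm keeps its last pose, push and grip.
It also fails if it takes over 42 s, if anything falls off the work surface, if the arm or the gripper's body presses on something with over 40 N, if the wrist force passes 120 N, or if a joint passes its speed limit or range.

## Robot

A 6-joint arm with a two-finger parallel gripper is mounted at the origin on a cart in front of the work surface, level with it; the furniture and walls round the work are solid. World frame = base frame: x ahead of the robot, y to its left, z up, the work surface at z = 0. Lengths are in m, angles in rad, forces in N, time in s.
With the tool pointing down it reaches from about 0.325 to 0.775 m from the base axis. Payload 5.5 kg.
Tool frame: the origin (TCP) lies between the finger pads; the fingertips stand 8 mm ahead of it and the grasp point (between the pads) lies 11 mm behind it (tcp_to_tips is the distance from the TCP to the fingertips, in m); z points along the fingers, y is the direction in which the jaws open and shut (so a half turn about z gives the same grasp; the last joint's range is limited). The gripper opens to 88 mm and grips with 3 to 60 N. Pads are 20 mm wide; open, the fingers measure 115 mm over their backs; the gripper's body (75 mm by 178 mm) begins 61 mm behind the grasp point.
Start: joints at [-1.301, 0.091, 1.231, -0, 1.82, -0.057], TCP at [0.193, -0.568, 0.231] pointing down, gripper open.
Joint ranges: [-2.87, 2.87], [-0.86, 2.18], [0.17, 2.46], [-1.51, 4.65], [0.06, 2.69], [-2.65, 2.65]. Speed limits (rad/s): [2.57, 2.57, 3.01, 3.14, 3.14, 3.14].

## Interface

Orientations are given as a unit quaternion [w, x, y, z].
In Python, from bench import * gives the robot as it stands. Calls block until the motion is done:
- move_to(position, orientation): joint-space move of the TCP to a pose.
- move_l(position, speed=0.15, orientation=None): straight line of the TCP; orientation=None keeps the orientation; speed is the mean speed in m/s.
- movej(angles): joint-space move.
- gripper_open() and close(): open the fingers fully, or close them until they stop; the grip force is fixed at half the most.
- hold(seconds).
- inverse_kinematics(position, orientation): joint angles nearest the present ones, or None.
- state(): the state.
- get_image(name): name is "scene" or "top" or "wrist"; returns a dict with "frame" (480x640x3 uint8, blue, green, red), "depth" (480x640 float32, m along the optical axis (not along the pixel's ray), 0 where there is no reading), "camera_matrix" (3x3 intrinsics, pixels), "view" (4x4, takes a point from world to camera coordinates). Camera axes: x right, y up, looking along -z (the intrinsics and any distortion apply to the point x, -y, -z); pixel columns grow to the right and rows downward; lengths in m; the calibration is good to about 2 mm. A picture is of the moment at which its call begins.
A pose or a line that the arm cannot do raises IKError and nothing moves.
- job_done(): hands the job in, once; it reports no verdict.
The state is a dict: "time": time; "joint_pos": joint angles; "dq": joint speeds; "joint_torque": joint torques, N m; "ee_pos": TCP position; "ee_rot": TCP orientation; "ft_force": force on the tool from outside, world axes, zero at the start; "moment": the same for the moment, N m; "finger_gap": finger opening in m.
Only numpy, scipy, OpenCV 4.12 (cv2) and the standard library are available. Lean on these libraries where they do the work, as an engineer would, in place of code of your own. Each camera call takes 0.05 s, during which the arm holds its last target.

## Working session

There is one attempt and no reset: what is moved stays moved. The work goes in short steps, each a Python script; the robot and the scene stay as the last script left them, time stands still between calls to the robot, and variables do not carry over. Pictures are saved under pics/ and viewed, and the job is handed in when it is done.

```bash
mkdir -p pics; ls; python3 - <<'E'
from bench import *
import cv2, numpy as np, pickle
D={}
for n in ("scene","top"):
    g=get_image(n); D[n]=g; cv2.imwrite(f"pics/{n}0.png",g["frame"])
    print(n,g["camera_matrix"].tolist(),np.round(g["view"],4).tolist(),[k for k in g])
pickle.dump(D,open("d0.pkl","wb"))
print(state())
E
```

```text
pics
scene [[577.2079238706715, 0.0, 318.3549694570329], [0.0, 577.2079238706715, 240.9280509071739], [0.0, 0.0, 1.0]] [[-0.883, -0.4694, -0.0037, 0.5289], [0.2087, -0.3996, 0.8926, -0.152], [-0.4205, 0.7874, 0.4508, -1.4089], [0.0, 0.0, 0.0, 1.0]] ['frame', 'depth', 'camera_matrix', 'view']
top [[577.9757963131885, 0.0, 310.8256229491969], [0.0, 577.9757963131885, 236.61997354677555], [0.0, 0.0, 1.0]] [[0.0185, -0.9996, 0.022, 0.0406], [0.9883, 0.0216, 0.1507, -0.5441], [-0.1512, 0.0189, 0.9883, -1.6733], [0.0, 0.0, 0.0, 1.0]] ['frame', 'depth', 'camera_matrix', 'view']
{'time': 0.1, 'joint_pos': array([-1.30072117e+00,  9.17820169e-02,  1.23174337e+00,  2.64099739e-05,
        1.81978878e+00, -5.67043137e-02]), 'dq': array([-8.61226443e-05, -1.22119950e-03, -2.36059021e-03, -3.48419472e-04,
        1.22780093e-03,  9.58416650e-04]), 'joint_torque': array([ 1.80611405e-03, -4.47859025e+01, -4.07569993e+01,  7.00609409e-02,
        2.84658687e-02, -1.23593018e-04]), 'ee_pos': array([ 0.19253601, -0.56801277,  0.22963334]), 'ee_rot': array([-8.57229651e-04,  9.86680673e-01,  1.62666865e-01, -7.89287135e-05]), 'ft_force': array([1.16437259, 0.51042287, 0.09960106]), 'moment': array([ 0.03795847, -0.01087811,  0.00355008]), 'finger_gap': 0.08810284496039868}
```

View pics/scene0.png

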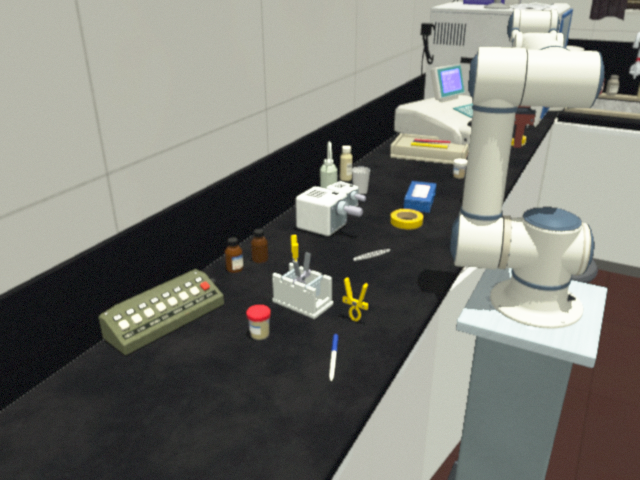

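View pics/top0.png

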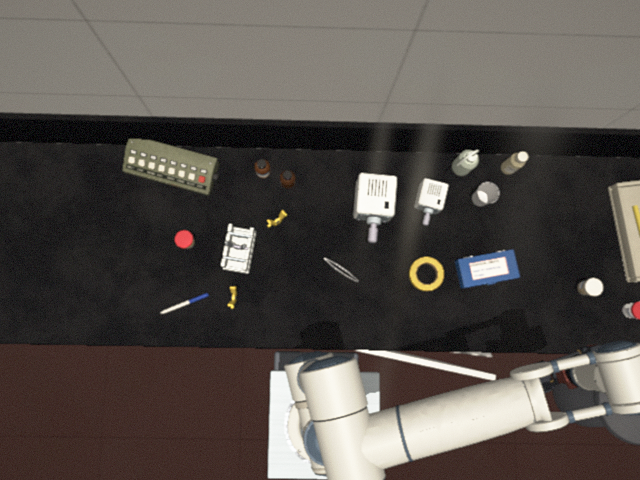

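The scene shows the rack at (303,288) with the steel pliers, and yellow look-alikes beside it. The top view shows the rack at (238,249), the larger mixer at (375,200) with its shaft tip at (373,238), and a smaller one at (431,195). Next I'll crop in and build the point cloud.

```bash
cat > h.py <<'E'
import numpy as np, cv2
def cloud(g):
    K=g["camera_matrix"];V=g["view"];d=g["depth"]
    v,u=np.mgrid[0:480,0:640]
    x=(u-K[0,2])/K[0,0]*d; y=-(v-K[1,2])/K[1,1]*d
    P=np.stack([x,y,-d,np.ones_like(d)],-1)
    W=P@np.linalg.inv(V).T
    return W[...,:3]
def proj(g,p):
    p=np.atleast_2d(p);K=g["camera_matrix"];V=g["view"]
    c=p@V[:3,:3].T+V[:3,3]
    return np.stack([K[0,0]*c[:,0]/-c[:,2]+K[0,2],-K[1,1]*c[:,1]/-c[:,2]+K[1,2]],-1)
def crop(im,u0,u1,v0,v1,s,fn):
    cv2.imwrite(fn,cv2.resize(im[v0:v1,u0:u1],None,fx=s,fy=s,interpolation=cv2.INTER_CUBIC))
E
python3 - <<'E'
import pickle; from h import *
D=pickle.load(open("d0.pkl","rb"))
a=cv2.resize(D["top"]["frame"][215:285,205:305],None,fx=6,fy=6,interpolation=cv2.INTER_CUBIC)
cv2.imwrite("pics/c1.png",a)
crop(D["top"]["frame"],340,460,160,250,6,"pics/c2.png")
crop(D["scene"]["frame"],260,380,230,330,6,"pics/c3.png")
W=cloud(D["top"])
for u,v in [(238,249),(227,228),(225,270),(253,270),(254,228),(375,180),(373,230),(373,240),(263,163),(184,240),(426,273),(340,269)]:
    print(u,v,W[v,u].round(4))
E
```

```text
238 249 [0.5047 0.2682 0.016 ]
227 228 [0.5701 0.3055 0.0013]
225 270 [0.4418 0.3056 0.0069]
253 270 [0.4441 0.2226 0.0009]
254 228 [0.5712 0.2235 0.0052]
375 180 [ 0.7013 -0.1293  0.1141]
373 230 [ 0.5573 -0.1257  0.0996]
373 240 [ 0.5284 -0.1259  0.0984]
263 163 [0.7509 0.1968 0.0897]
184 240 [0.5215 0.4205 0.065 ]
426 273 [ 0.4457 -0.2989  0.0016]
340 269 [ 0.453  -0.0393 -0.0047]
```

View pics/c1.png

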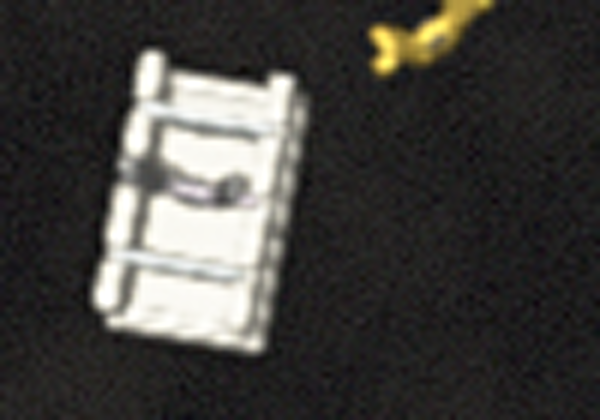

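View pics/c2.png

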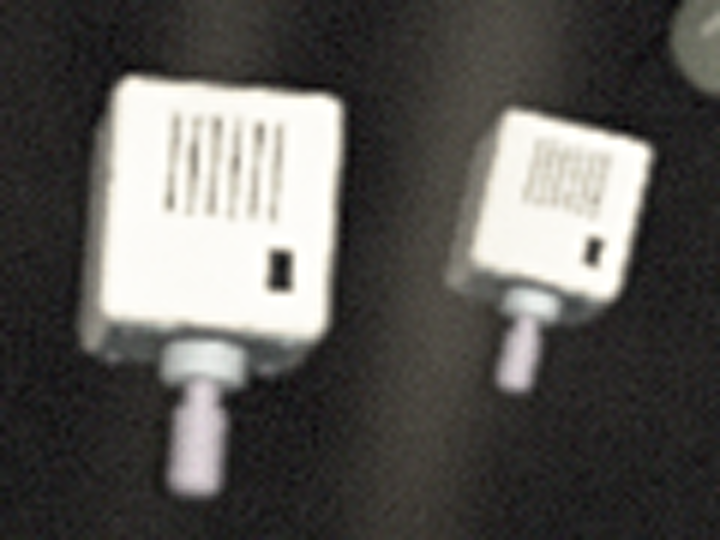

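View pics/c3.png

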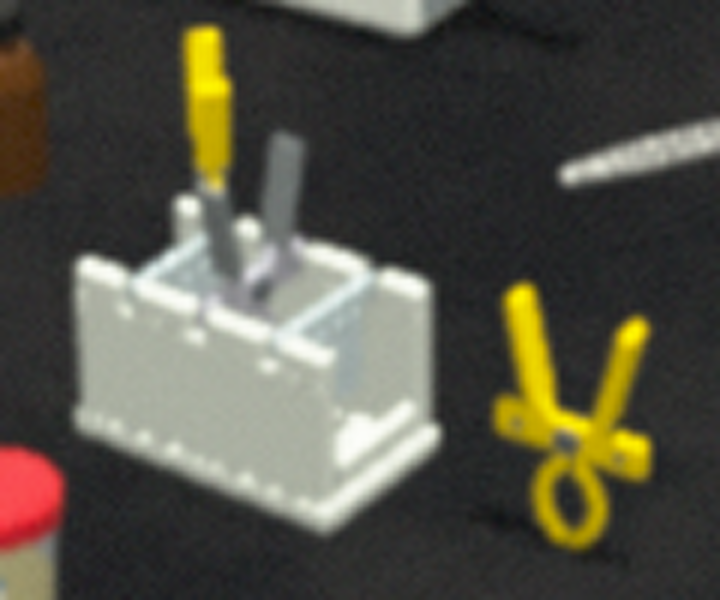

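The top view shows the pliers in the middle slot, with blanks in the outer two. The mixer shaft points toward −x. I'll get coarse poses and then look with the wrist camera.

```bash
python3 - <<'E'
import pickle; from h import *
D=pickle.load(open("d0.pkl","rb"))
for n in D:
    g=D[n];W=cloud(g)
    m=(abs(W[...,0]-.505)<.12)&(abs(W[...,1]-.265)<.09)&(W[...,2]>.068)&(W[...,2]<.083)&(g["depth"]>0)
    hsv=cv2.cvtColor(g["frame"],cv2.COLOR_BGR2HSV); m&=(hsv[...,1]<70)&(hsv[...,2]>110)
    P=W[m]; r=cv2.minAreaRect((P[:,:2]*1000).astype(np.float32)); print(n,m.sum(),r,P[:,2].mean())
    h=(abs(W[...,0]-.505)<.05)&(abs(W[...,1]-.265)<.06)&(W[...,2]>.09)&(W[...,2]<.14)&(hsv[...,1]<70)
    print("handles",h.sum(),W[h].mean(0),W[h].min(0),W[h].max(0))
    m=(abs(W[...,0]-.52)<.1)&(abs(W[...,1]+.126)<.04)&(W[...,2]>.085)&(W[...,2]<.13)
    for x in np.arange(.5,.64,.01):
        q=m&(abs(W[...,0]-x)<.005)
        if q.sum(): print(round(x,3),q.sum(),W[q][:,1].min().round(4),W[q][:,1].max().round(4),W[q][:,1].mean().round(4),W[q][:,2].max().round(4))
    m=(abs(W[...,0]-.68)<.1)&(abs(W[...,1]+.126)<.09)&(W[...,2]>.105)&(W[...,2]<.12)
    r=cv2.minAreaRect((W[m][:,:2]*1000).astype(np.float32)); print("housing",m.sum(),r,W[m][:,2].mean())
E
```

```text
scene 583 ((504.0823974609375, 264.87127685546875), (78.18334197998047, 127.09978485107422), 81.57196044921875) 0.07503285381381158
handles 166 [0.50234853 0.26253325 0.11047861] [0.4924641  0.23614446 0.0905018 ] [0.51486849 0.2926031  0.13014722]
0.52 7 -0.1309 -0.1185 -0.126 0.0954
0.53 23 -0.1314 -0.1112 -0.1213 0.0999
0.54 20 -0.1347 -0.1117 -0.1205 0.0993
0.55 22 -0.1394 -0.1133 -0.1212 0.1014
0.56 17 -0.1323 -0.113 -0.1223 0.0989
0.57 10 -0.1308 -0.1202 -0.1249 0.0953
0.58 47 -0.144 -0.1068 -0.1246 0.1084
0.59 34 -0.1639 -0.0992 -0.1212 0.1098
0.6 84 -0.1652 -0.088 -0.1209 0.1146
0.61 59 -0.1641 -0.0867 -0.1181 0.1153
0.62 20 -0.1638 -0.0914 -0.1273 0.1184
housing 613 ((651.30419921875, -130.5120849609375), (118.04353332519531, 143.1073455810547), 88.21587371826172) 0.11174165932587485
top 324 ((504.5020751953125, 265.96746826171875), (72.66595458984375, 123.46621704101562), 81.85506439208984) 0.07715701059517924
handles 59 [0.50420792 0.27047414 0.11653502] [0.49437571 0.23929352 0.09044245] [0.51420607 0.29360684 0.1390001 ]
0.52 1 -0.1301 -0.1301 -0.1301 0.0879
0.53 29 -0.1328 -0.1121 -0.1225 0.1029
0.54 28 -0.1359 -0.1119 -0.1228 0.1011
0.55 28 -0.1359 -0.1125 -0.1238 0.1017
0.56 29 -0.1357 -0.1152 -0.1253 0.1022
0.57 19 -0.1333 -0.1179 -0.1251 0.1006
0.58 41 -0.1439 -0.109 -0.1271 0.1105
0.59 50 -0.1499 -0.1092 -0.1266 0.1126
0.6 102 -0.166 -0.0873 -0.1302 0.1182
0.61 102 -0.1647 -0.0861 -0.1252 0.1208
0.62 49 -0.1639 -0.0866 -0.1245 0.1196
housing 1478 ((651.326904296875, -131.66574096679688), (109.98419189453125, 139.6513214111328), 85.39080047607422) 0.11187511540281316
```

```bash
cat >> h.py <<'E'
def down(psi): return [0,float(np.cos(psi/2)),float(np.sin(psi/2)),0]
E
python3 - <<'E'
from bench import *; from h import *; import pickle
D={}
move_to([.52,-.125,.30],down(np.radians(-3)))
s=state();print(s["time"],s["ee_pos"],s["joint_pos"])
D["m"]=get_image("wrist")
move_to([.47,.268,.30],down(np.radians(-8.2)))
s=state();print(s["time"],s["ee_pos"],s["joint_pos"])
D["r"]=get_image("wrist")
for k in D: cv2.imwrite(f"pics/w_{k}.png",D[k]["frame"]); print(D[k]["view"].round(4).tolist(),D[k]["camera_matrix"].tolist())
pickle.dump(D,open("d1.pkl","wb"))
E
```

```text
2.1 [ 0.51986093 -0.12570573  0.29979197] [-3.00698776e-01 -5.85544370e-02  1.25871228e+00 -2.79358924e-04
  1.94173341e+00  1.32327461e+00]
3.6167 [0.47047573 0.26715017 0.29997041] [ 4.53806693e-01 -4.21817239e-02  1.24257116e+00 -4.44349602e-04
  1.94124777e+00  2.16876997e+00]
[[-0.0531, -0.9986, 0.0006, -0.0983], [0.9581, -0.0511, -0.2817, -0.4513], [0.2813, -0.0143, 0.9595, -0.6044], [0.0, 0.0, 0.0, 1.0]] [[379.8578127136821, 0.0, 321.0650202173192], [0.0, 379.8578127136821, 239.1015288552877], [0.0, 0.0, 1.0]]
[[-0.1437, -0.9896, 0.0009, 0.3315], [0.9497, -0.1381, -0.2811, -0.3568], [0.2783, -0.0396, 0.9597, -0.5769], [0.0, 0.0, 0.0, 1.0]] [[379.8578127136821, 0.0, 321.0650202173192], [0.0, 379.8578127136821, 239.1015288552877], [0.0, 0.0, 1.0]]
```

View pics/w_m.png

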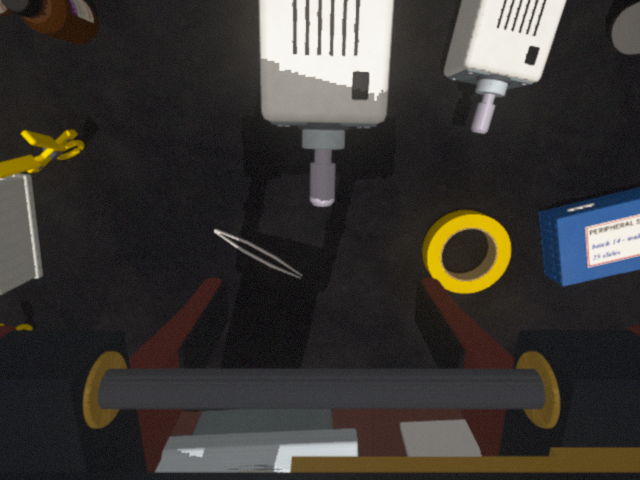

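View pics/w_r.png

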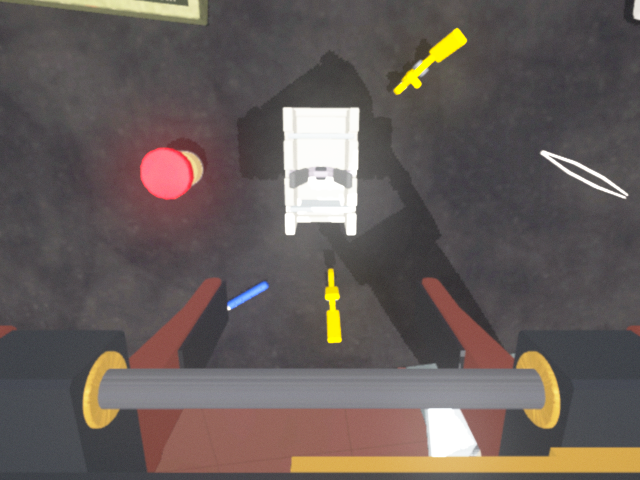

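The mixer view shows the shaft from the hub at (322,138) to the nose at (321,203). The rack view shows the rack's rails aligned with the image columns at 285–358 and the pliers at (320,177). I'll zoom in for edge fitting.

```bash
python3 - <<'E'
import pickle; from h import *
D=pickle.load(open("d1.pkl","rb"))
crop(D["m"]["frame"],250,400,100,220,5,"pics/c4.png")
crop(D["r"]["frame"],270,375,95,245,4,"pics/c5.png")
for k,(x,y) in dict(m=(.53,-.125),r=(.5,.266)).items():
    g=D[k];W=cloud(g)
    if k=="m":
        m=(abs(W[...,0]-.545)<.035)&(abs(W[...,1]+.125)<.03)&(W[...,2]>.085)
        P=W[m];print(m.sum())
        for x in np.arange(.515,.585,.005):
            q=P[abs(P[:,0]-x)<.0025]
            if len(q): print(round(x,4),len(q),q[:,1].min().round(4),q[:,1].max().round(4),((q[:,1].min()+q[:,1].max())/2).round(4),np.percentile(q[:,2],95).round(4))
        # top view rows
        m=(abs(W[...,0]-.66)<.07)&(abs(W[...,1]+.126)<.09)&(W[...,2]>.105)&(W[...,2]<.118)
        r=cv2.minAreaRect((W[m][:,:2]*1000).astype(np.float32)); print("housing",m.sum(),r,W[m][:,2].mean(),W[m].min(0))
    else:
        m=(abs(W[...,0]-.505)<.1)&(abs(W[...,1]-.266)<.07)&(W[...,2]>.07)&(W[...,2]<.083)
        r=cv2.minAreaRect((W[m][:,:2]*1000).astype(np.float32)); print("rack",m.sum(),r,W[m][:,2].mean())
        h=(abs(W[...,0]-.505)<.05)&(abs(W[...,1]-.266)<.06)&(W[...,2]>.09)&(W[...,2]<.14)
        print("handles",h.sum(),W[h].mean(0),W[h].min(0),W[h].max(0))
        t=(W[...,2]>.122)&h; print("tops",t.sum(),W[t].mean(0),W[t].min(0),W[t].max(0),cv2.minAreaRect((W[t][:,:2]*1000).astype(np.float32)))
E
```

```text
18697
0.525 54 -0.1381 -0.1176 -0.1278 0.0952
0.53 119 -0.1393 -0.1157 -0.1275 0.0968
0.535 366 -0.155 -0.1159 -0.1355 0.3996
0.54 4008 -0.155 -0.1029 -0.129 0.4047
0.545 9027 -0.155 -0.095 -0.125 0.4051
0.55 4469 -0.1548 -0.095 -0.1249 0.3886
0.555 129 -0.1414 -0.1182 -0.1298 0.0965
0.56 137 -0.1415 -0.1185 -0.13 0.0968
0.565 121 -0.1416 -0.1188 -0.1302 0.0959
0.57 88 -0.1382 -0.1229 -0.1305 0.093
0.575 99 -0.1475 -0.1231 -0.1353 0.0928
0.58 80 -0.1508 -0.1134 -0.1321 0.1041
housing 15708 ((643.3345336914062, -136.0226287841797), (108.10552978515625, 105.32806396484375), 86.16362762451172) 0.10997360470035202 [ 0.59073546 -0.19319358  0.10500031]
rack 2750 ((503.85174560546875, 262.08184814453125), (72.1025161743164, 123.38427734375), 81.59095001220703) 0.07577093316951111
handles 582 [0.50467918 0.26216699 0.11491428] [0.49391861 0.23495527 0.09031247] [0.51448609 0.28942131 0.12867177]
tops 246 [0.50433417 0.26221135 0.12600083] [0.49391861 0.23495527 0.12211868] [0.51448609 0.28942131 0.12867177] ((504.30462646484375, 262.3651428222656), (54.51662826538086, 13.580374717712402), 81.86156463623047)
```

View pics/c4.png

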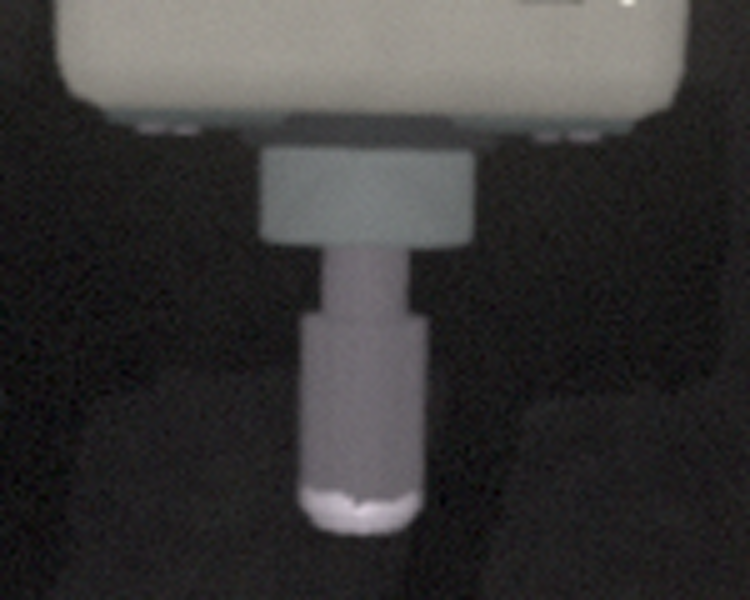

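View pics/c5.png

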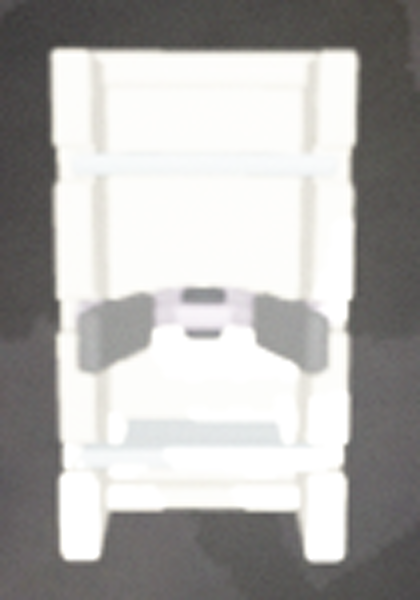

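```bash
python3 - <<'E'
import pickle; from h import *
D=pickle.load(open("d1.pkl","rb"))
for k,p,psi in (("m",[.51986,-.12571,.29979],-3),("r",[.47048,.26715,.29997],-8.2)):
    g=D[k];a=np.radians(psi);ex=np.array([np.cos(a),np.sin(a),0]);ey=np.array([np.sin(a),-np.cos(a),0]);ez=np.array([0,0,-1])
    p=np.array(p)
    print(k,proj(g,[p,p+.008*ez,p+.008*ez+.01*ex,p+.008*ez+.044*ey+.01*ex,p+.008*ez-.044*ey+.01*ex]).round(1).tolist())
    V=g["view"];C=-V[:3,:3].T@V[:3,3]; print("cam in tool",((C-p)@ex).round(4),((C-p)@ey).round(4),((C-p)@ez).round(4), "Rtool", (V[:3,:3]@np.stack([ex,ey,ez],1)).round(4).tolist())
g=D["m"]["frame"]; crop(g,190,460,260,370,2.9,"pics/c6.png")
E
```

```text
m [[320.6, 309.4], [320.6, 301.5], [320.6, 281.5], [416.9, 281.4], [224.3, 281.6]]
cam in tool 0.0775 0.0002 -0.153 Rtool [[-0.0008, 1.0, -0.0006], [0.9595, 0.0009, 0.2817], [0.2817, -0.0004, -0.9595]]
r [[320.7, 309.4], [320.7, 301.5], [320.6, 281.5], [416.9, 281.4], [224.3, 281.6]]
cam in tool 0.0774 0.0001 -0.1531 Rtool [[-0.001, 1.0, -0.0009], [0.9597, 0.0012, 0.2811], [0.2811, -0.0005, -0.9597]]
```

View pics/c6.png

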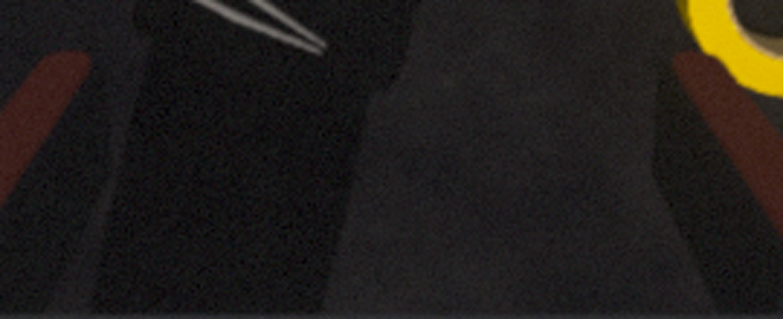

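```bash
python3 - <<'E'
from bench import *; from h import *; import pickle
q=down(np.radians(-8.2))
move_to([.5045,.2645,.20],q)
move_l([.5045,.2645,.155],speed=.15)
s=state();print(s["time"],s["ee_pos"],s["joint_pos"],s["ft_force"])
g=get_image("wrist"); pickle.dump(g,open("d2.pkl","wb")); cv2.imwrite("pics/w2.png",g["frame"])
crop(g["frame"],200,450,190,340,3.1,"pics/c7.png")
W=cloud(g);h=(abs(W[...,0]-.505)<.03)&(abs(W[...,1]-.264)<.04)&(W[...,2]>.12)&(W[...,2]<.14)
print(h.sum(),W[h].mean(0),W[h].min(0),W[h].max(0),cv2.minAreaRect((W[h][:,:2]*1000).astype(np.float32)))
E
```

```text
4.6167 [0.50475736 0.26482535 0.15695243] [4.23479588e-01 6.12945711e-03 1.44847144e+00 2.75743333e-05
 1.68481320e+00 2.13709499e+00] [ 0.34144432 -0.36693352  0.67927439]
735 [0.50520002 0.26210781 0.12528042] [0.49411966 0.23490587 0.1201095 ] [0.51511347 0.28995084 0.12830997] ((504.6658020019531, 262.2724914550781), (54.43811798095703, 14.10303020477295), 81.61177062988281)
```

View pics/w2.png

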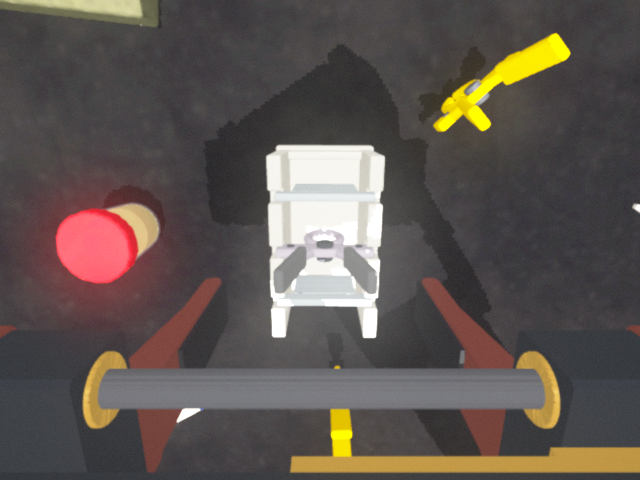

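View pics/c7.png

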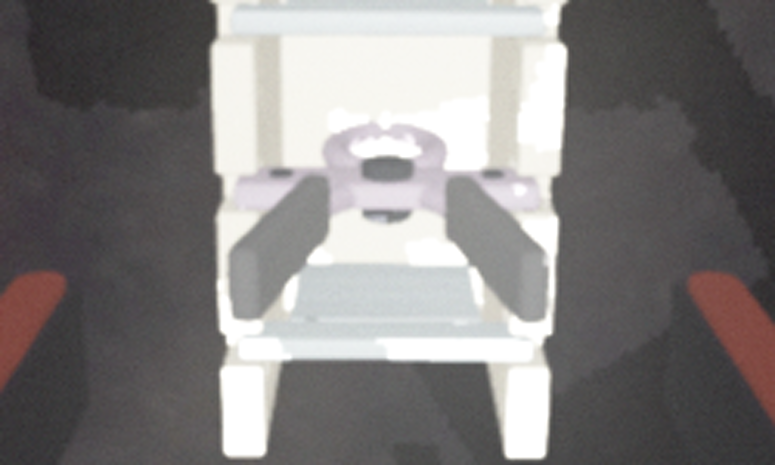

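The wrist view shows the handles' mid-plane at column ~325, with the fingers' mid at ~322. That puts the pliers about 1.5 mm toward −y, so I'll correct for it, descend, close and lift.

```bash
python3 - <<'E'
from bench import *; from h import *; import pickle
def pr(t):
    s=state();print(t,round(s["time"],2),s["ee_pos"].round(4),s["ft_force"].round(2),s["moment"].round(3),round(s["finger_gap"],4))
q=down(np.radians(-8.2))
p=[.5045,.2634]
move_l(p+[.155],speed=.1,orientation=q); 
move_l(p+[.098],speed=.1); hold(.2); pr("down")
close(); hold(.2); pr("closed")
g=get_image("wrist"); cv2.imwrite("pics/w3.png",g["frame"])
g=get_image("scene"); crop(g["frame"],260,380,200,330,4.5,"pics/s3.png")
E
```

```text
down 5.83 [0.505  0.2636 0.0991] [-0.34 -0.13 -0.67] [0.074 0.022 0.012] 0.088
closed 6.99 [0.5052 0.2633 0.0997] [-0.07 -1.93  5.59] [-0.249  0.114 -0.05 ] 0.027
```

View pics/w3.png

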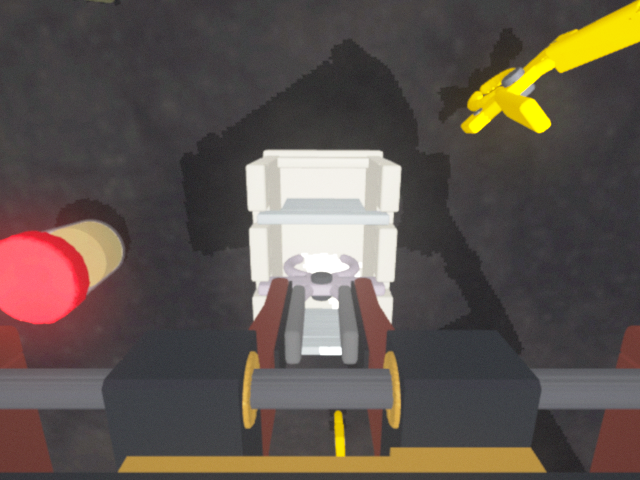

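View pics/s3.png

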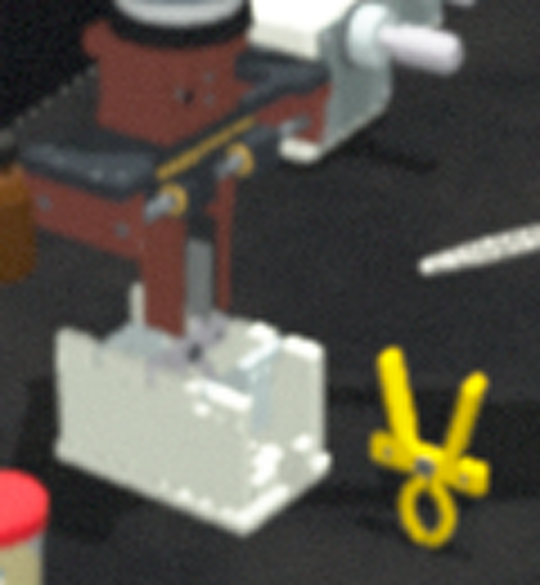

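The pliers are squeezed (handles parallel, gap about 27 mm) and held between the pads. Next I'll lift straight up.

```bash
cat >> h.py <<'E'
def pr(t,state):
    s=state();print(t,round(s["time"],2),s["ee_pos"].round(4),s["ee_rot"].round(4),s["ft_force"].round(2),s["moment"].round(3),round(s["finger_gap"],4))
E
python3 - <<'E'
from bench import *; from h import *; import pickle
q=down(np.radians(-8.2))
move_l([.5048,.2634,.125],speed=.06,orientation=q); pr("a",state)
move_l([.5048,.2634,.215],speed=.15); hold(.2); pr("up",state)
g=get_image("wrist"); cv2.imwrite("pics/w4.png",g["frame"]); pickle.dump(g,open("d4.pkl","wb"))
g=get_image("scene"); crop(g["frame"],260,380,190,330,4.2,"pics/s4.png")
E
```

```text
a 7.69 [0.5047 0.2635 0.125 ] [-1.000e-04  9.974e-01 -7.140e-02 -1.000e-04] [-0.01 -0.05 -0.64] [ 0.142  0.033 -0.056] 0.027
up 8.64 [0.5044 0.2632 0.2134] [ 6.000e-04  9.974e-01 -7.150e-02 -1.100e-03] [ 0.16 -0.68 -0.72] [ 0.032 -0.009  0.016] 0.027
```

View pics/w4.png

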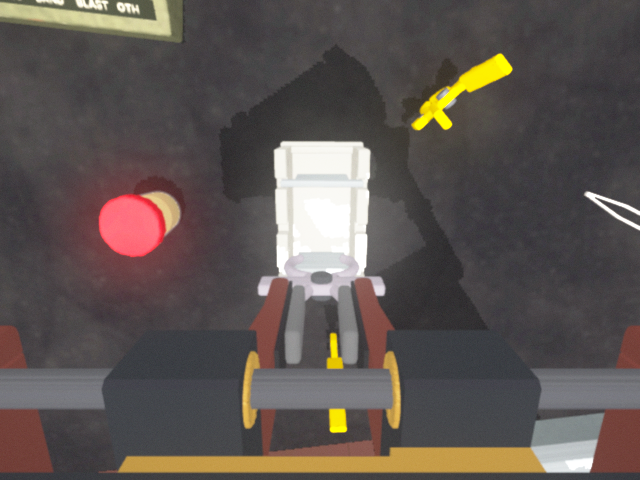

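View pics/s4.png

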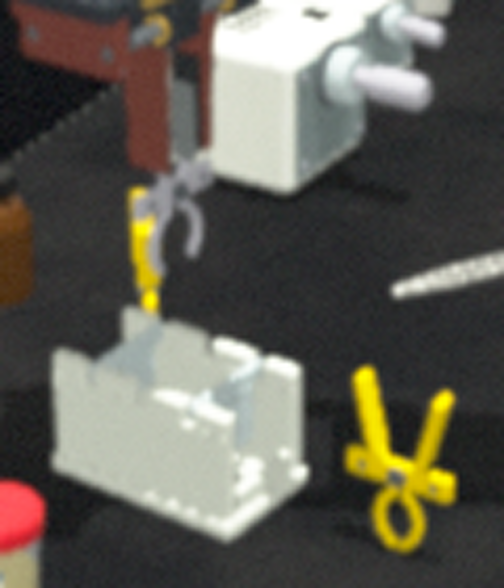

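The pliers are out with the ring spread, and the cheek plate is centred at column 322 in the wrist view. Next I'll compute the shaft line from the mixer view.

```bash
python3 - <<'E'
import pickle; from h import *
def ray(g,u,v,z):
    K=g["camera_matrix"];V=g["view"];R=V[:3,:3].T;C=-R@V[:3,3]
    d=R@np.array([(u-K[0,2])/K[0,0],-(v-K[1,2])/K[1,1],-1]);return C+d*(z-C[2])/d[2]
D=pickle.load(open("d1.pkl","rb"));g=D["m"]
for n,u,v,z in (("nose",322,206,.083),("front24",322.2,198,.085),("step",322.8,163,.085),("hubface",323,149.3,.085),("hub",323.4,139,.085),("hubback",323.4,129.5,.09),("housing",323.5,125,.1)): print(n,ray(g,u,v,z).round(4), "corr",ray(g,u-.8,v,z).round(4))
g=pickle.load(open("d4.pkl","rb"));W=cloud(g)
p=np.array([.5044,.2632,.2134]);a=np.radians(-8.2);T=np.stack([[np.cos(a),np.sin(a),0],[np.sin(a),-np.cos(a),0],[0,0,-1]])
L=(W-p)@T.T
m=(abs(L[...,0])<.02)&(abs(L[...,1])<.04)&(L[...,2]>.015)&(L[...,2]<.09)
Q=L[m]
for z in np.arange(.015,.085,.005):
    q=Q[abs(Q[:,2]-z)<.0025]
    if len(q): print(z.round(3),len(q),q.min(0).round(4),q.max(0).round(4),q.mean(0).round(4))
crop(g["frame"],240,410,240,320,4.5,"pics/c8.png")
E
```

```text
nose [ 0.5228 -0.1271  0.083 ] corr [ 0.5229 -0.1263  0.083 ]
front24 [ 0.5311 -0.1278  0.085 ] corr [ 0.5312 -0.127   0.085 ]
step [ 0.5648 -0.1301  0.085 ] corr [ 0.5648 -0.1293  0.085 ]
hubface [ 0.5775 -0.1309  0.085 ] corr [ 0.5775 -0.1302  0.085 ]
hub [ 0.5868 -0.1318  0.085 ] corr [ 0.5869 -0.1311  0.085 ]
hubback [ 0.5954 -0.1322  0.09  ] corr [ 0.5954 -0.1315  0.09  ]
housing [ 0.5993 -0.1324  0.1   ] corr [ 0.5993 -0.1317  0.1   ]
0.015 52 [-0.0022 -0.0076  0.015 ] [0.0026 0.0085 0.0175] [0.0003 0.0002 0.0163]
0.02 482 [-0.0066 -0.0313  0.0175] [0.0047 0.0322 0.0225] [-0.0001  0.0008  0.0213]
0.025 593 [-0.0076 -0.0317  0.0225] [0.0063 0.0326 0.0275] [0.0012 0.0001 0.0245]
0.03 321 [ 0.001  -0.0311  0.0275] [0.0061 0.0321 0.0325] [0.0026 0.0008 0.03  ]
0.035 133 [ 0.0009 -0.0311  0.0325] [0.0055 0.0318 0.0374] [ 0.0019 -0.0005  0.0339]
0.04 147 [-0.0011 -0.0152  0.0376] [0.0021 0.0168 0.0425] [0.0008 0.0007 0.0404]
0.045 152 [-0.0026 -0.019   0.0425] [0.0021 0.02   0.0475] [ 0.0004 -0.0001  0.0448]
0.05 90 [-0.0033 -0.0211  0.0475] [0.0019 0.0222 0.0525] [0.0004 0.0023 0.0499]
0.055 50 [-0.0006 -0.0214  0.0527] [0.002  0.0225 0.0575] [ 0.0011 -0.0002  0.055 ]
0.06 60 [-0.0025 -0.0216  0.0575] [0.0018 0.0228 0.0625] [0.0006 0.0006 0.06  ]
0.065 98 [-0.0035 -0.0196  0.0626] [0.0019 0.0208 0.0674] [-0.0002 -0.0001  0.0651]
0.07 110 [-0.0042 -0.0164  0.0675] [0.0015 0.0182 0.0723] [-0.0005  0.0009  0.0697]
0.075 2 [ 0.0009 -0.0136  0.0737] [0.001  0.0148 0.0739] [0.0009 0.0006 0.0738]
```

View pics/c8.png

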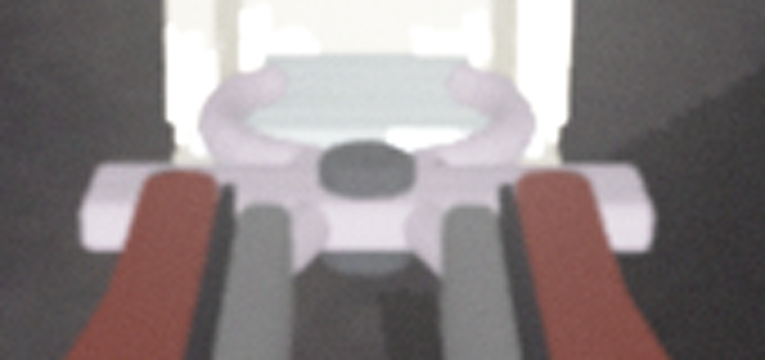

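In the tool frame the ring centre is about (−1, +0.6, 57.7) mm and upright. The shaft line has yaw about −4.2°, with the groove at about (0.570, −0.1305). I'll move to staging in front of the nose and compare the ring and shaft in one picture.

```bash
cat > nav.py <<'E'
from bench import *; from h import *; import pickle
psi=np.radians(-4.2); Q=down(psi)
ex=np.array([np.cos(psi),np.sin(psi),0]); ey=np.array([np.sin(psi),-np.cos(psi),0])
G=np.array([.5700,-.1305,.085]); OFF=np.array([-.001,.0006,.0577])
def tcp(dx,dy=0,dz=0):
    "TCP so that ring centre is dx along the shaft from groove, dy tool-y, dz up"
    r=G+ex*dx+ey*dy+[0,0,dz]
    return list(r-ex*OFF[0]-ey*OFF[1]+np.array([0,0,OFF[2]]))
E
python3 - <<'E'
from nav import *
move_to(tcp(-.085,0,.075),Q); pr("a",state)
move_l(tcp(-.085),speed=.15); hold(.3); pr("b",state); print(tcp(-.085))
g=get_image("wrist"); cv2.imwrite("pics/w5.png",g["frame"]); pickle.dump(g,open("d5.pkl","wb"))
g=get_image("scene"); pickle.dump(g,open("d5s.pkl","wb"));crop(g["frame"],280,400,150,260,5,"pics/s5.png")
E
```

```text
a 10.18 [ 0.4866 -0.123   0.2178] [-2.000e-04  9.993e-01 -3.620e-02  1.000e-04] [-0.15  0.84 -0.45] [ 0.031  0.04  -0.032] 0.0271
b 11.13 [ 0.4867 -0.1239  0.1437] [ 2.000e-04  9.993e-01 -3.670e-02  8.000e-04] [-0.03 -0.26 -0.08] [0.07  0.065 0.   ] 0.0268
[np.float64(0.48626952683142205), np.float64(-0.12374960275494427), np.float64(0.1427)]
```

View pics/w5.png

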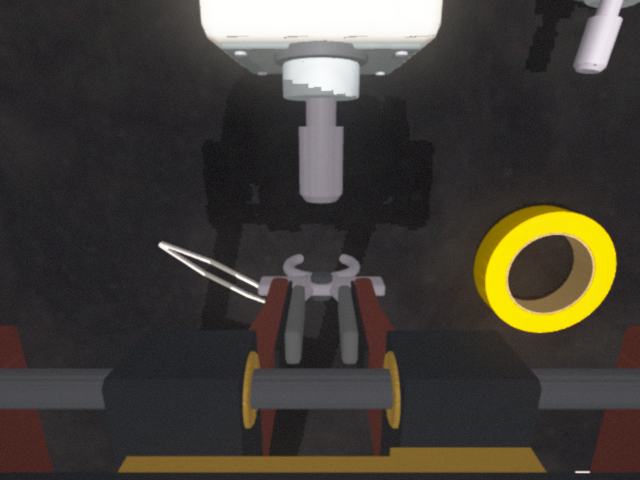

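View pics/s5.png

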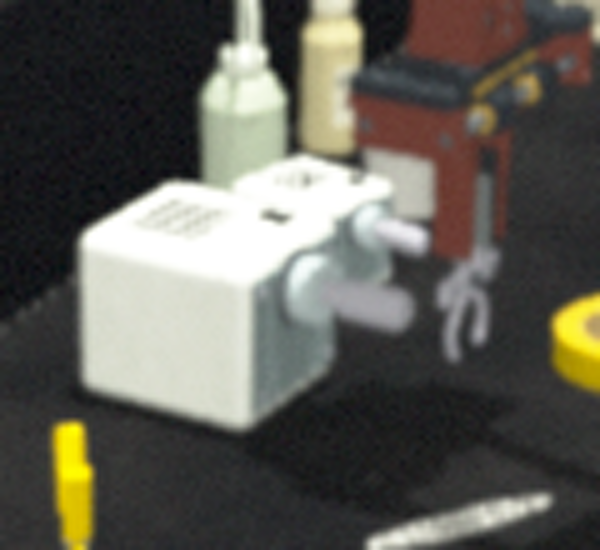

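The ring spans columns 284–360 and the shaft 299–343, with the shaft parallel to the image columns, so they line up to about 0.5 mm. I'll measure this more finely from the depth.

```bash
python3 - <<'E'
from h import *; import pickle
g=pickle.load(open("d5.pkl","rb"));W=cloud(g)
p=np.array([.4867,-.1239,.1437]);a=np.radians(-4.2);T=np.stack([[np.cos(a),np.sin(a),0],[np.sin(a),-np.cos(a),0],[0,0,-1]])
L=(W-p)@T.T
m=(abs(L[...,0])<.012)&(abs(L[...,1])<.04)&(L[...,2]>.036)&(L[...,2]<.09)
Q=L[m]
for z in np.arange(.04,.085,.004):
    q=Q[abs(Q[:,2]-z)<.002]
    if len(q): print(z.round(3),len(q),q.min(0).round(4),q.max(0).round(4),((q.min(0)+q.max(0))/2).round(4))
print("shaft")
m=(L[...,0]>.03)&(L[...,0]<.12)&(abs(L[...,1])<.03)&(L[...,2]>.025)&(L[...,2]<.08)
Q=L[m]
for x in np.arange(.03,.12,.003):
    q=Q[abs(Q[:,0]-x)<.0015]
    if len(q):
        b=np.abs(q[:,1])<.006
        print(x.round(3),len(q),q[:,1].min().round(4),q[:,1].max().round(4),((q[:,1].min()+q[:,1].max())/2).round(4),"ztop",np.percentile(q[b,2],10).round(4), q[:,2].max().round(4))
crop(g["frame"],250,390,80,300,2.7,"pics/c9.png")
G=cv2.cvtColor(g["frame"],cv2.COLOR_BGR2GRAY).astype(int)
for r in (110,118,140,150,170,185,190,268,272): print(r,G[r,290:356].tolist() if r in(150,185) else "")
E
```

```text
0.04 129 [-0.0009 -0.0146  0.0381] [0.0023 0.0161 0.042 ] [0.0007 0.0008 0.04  ]
0.044 125 [-0.0025 -0.0183  0.042 ] [0.0022 0.0193 0.046 ] [-0.0002  0.0005  0.044 ]
0.048 85 [-0.003  -0.0204  0.046 ] [0.0025 0.0213 0.05  ] [-0.0002  0.0005  0.048 ]
0.052 62 [-0.0034 -0.0212  0.0501] [0.0022 0.0222 0.0539] [-0.0006  0.0005  0.052 ]
0.056 37 [-0.0002 -0.0215  0.054 ] [0.0021 0.0225 0.0579] [0.001  0.0005 0.056 ]
0.06 52 [-0.0024 -0.0211  0.058 ] [0.002  0.0228 0.0618] [-0.0002  0.0008  0.0599]
0.064 68 [-0.0032 -0.0197  0.062 ] [0.002  0.0212 0.0659] [-0.0006  0.0008  0.064 ]
0.068 99 [-0.0034 -0.0193  0.066 ] [0.0019 0.0192 0.07  ] [-0.0007 -0.0001  0.068 ]
0.072 42 [-0.0041 -0.0153  0.07  ] [0.0018 0.0164 0.0725] [-0.0012  0.0005  0.0713]
shaft
0.039 125 -0.0099 0.0103 0.0002 ztop 0.0495 0.0603
0.042 191 -0.0115 0.0119 0.0002 ztop 0.0476 0.0588
0.045 237 -0.0115 0.0119 0.0002 ztop 0.0471 0.0577
0.048 246 -0.0114 0.0119 0.0002 ztop 0.047 0.0576
0.051 238 -0.0114 0.0118 0.0002 ztop 0.0472 0.058
0.054 245 -0.0113 0.0117 0.0002 ztop 0.0473 0.0569
0.057 245 -0.0112 0.0116 0.0002 ztop 0.0
[... 972 characters left out ...]
7 1292 -0.0299 0.0299 0.0 ztop 0.035 0.0427
110 
118 
140 
150 [33, 31, 35, 33, 29, 30, 38, 35, 57, 97, 119, 122, 127, 131, 136, 136, 136, 135, 132, 134, 136, 137, 140, 143, 140, 140, 144, 145, 146, 145, 146, 143, 142, 143, 145, 143, 140, 137, 136, 138, 135, 139, 132, 130, 131, 137, 131, 134, 134, 133, 127, 121, 101, 63, 38, 34, 33, 34, 34, 33, 37, 32, 32, 39, 34, 38]
170 
185 [36, 34, 34, 33, 31, 32, 37, 35, 33, 71, 107, 122, 122, 128, 132, 135, 137, 137, 134, 133, 135, 141, 142, 141, 142, 139, 140, 143, 142, 145, 142, 143, 140, 142, 141, 143, 138, 136, 136, 133, 134, 137, 136, 133, 131, 130, 131, 134, 133, 128, 126, 118, 94, 40, 26, 35, 27, 36, 29, 28, 31, 27, 30, 29, 28, 35]
190 
268 
272
```

View pics/c9.png

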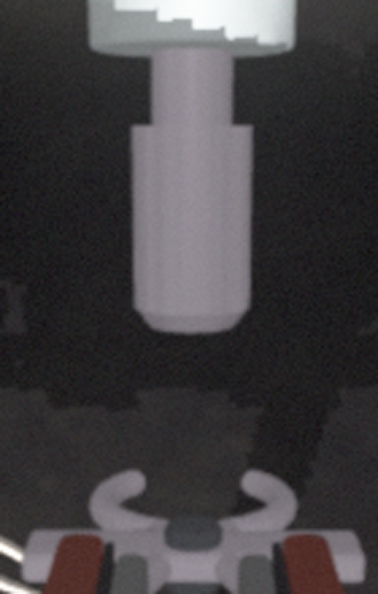

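The shaft axis sits at tool y = +0.2 mm along its whole length (so yaw is right) and the ring at +0.5 mm. Height is the remaining unknown, so I'll fit the ring geometry to the depth points.

```bash
python3 - <<'E'
from h import *; import pickle
from scipy.optimize import least_squares
for f,p,psi in (("d5.pkl",[.4867,-.1239,.1437],-4.2),("d4.pkl",[.5044,.2632,.2134],-8.2)):
    g=pickle.load(open(f,"rb"));W=cloud(g)
    p=np.array(p);a=np.radians(psi);T=np.stack([[np.cos(a),np.sin(a),0],[np.sin(a),-np.cos(a),0],[0,0,-1]])
    L=(W-p)@T.T
    m=(abs(L[...,0])<.01)&(abs(L[...,1])<.03)&(L[...,2]>.04)&(L[...,2]<.085)
    Q=L[m]
    def r(t,Q=Q):
        rr=np.hypot(Q[:,1]-t[1],Q[:,2]-t[2])
        return np.hypot(rr-t[3],Q[:,0]-t[0])-t[4]
    s=least_squares(r,[-.001,.0005,.057,.0195,.003],loss="soft_l1",f_scale=.0005);print(f,s.x.round(4),np.abs(s.fun).mean().round(5),len(Q))
    s=least_squares(lambda t:r([*t,.0195,.003]),[-.001,.0005,.057],loss="soft_l1",f_scale=.0005);print(s.x.round(4),np.abs(r([*s.x,.0195,.003])).mean().round(5))
    # outer silhouette fit by hull
    h=cv2.convexHull((Q[:,1:]*1000).astype(np.float32))[:,0]/1000
    s=least_squares(lambda t:np.hypot(h[:,0]-t[0],h[:,1]-t[1])-t[2],[0,.057,.0225],loss="soft_l1",f_scale=.0003);print("hull",s.x.round(4))
    # cheek: top
    c=L[(abs(L[...,0])<.01)&(abs(abs(L[...,1])-.029)<.003)&(L[...,2]>.01)&(L[...,2]<.045)]
    print("cheek",c.min(0).round(4),c.max(0).round(4),np.percentile(c[:,2],[3,50,97]).round(4),c[:,0].mean().round(4))
E
```

```text
d5.pkl [-0.0013  0.0005  0.0587  0.0196  0.003 ] 0.00026 641
[-0.0013  0.0005  0.0586] 0.00027
hull [0.0005 0.0563 0.0216]
cheek [-0.0041 -0.0315  0.0206] [0.0028 0.0319 0.0348] [0.0209 0.0228 0.0332] 0.0007
d4.pkl [-0.0014  0.0005  0.0586  0.0197  0.003 ] 0.00025 656
[-0.0014  0.0005  0.0586] 0.00026
hull [0.0006 0.0569 0.0219]
cheek [-0.0035 -0.0317  0.0204] [0.0026 0.0319 0.0346] [0.0208 0.0226 0.0333] 0.0006
```

```bash
python3 - <<'E'
from nav import *
for i in range(3):
    hold(.15); pr(i,state)
E
```

```text
0 11.38 [ 0.4863 -0.1238  0.1428] [ 0.000e+00  9.993e-01 -3.670e-02  1.000e-04] [ 0.2  -0.11 -1.55] [ 0.08   0.069 -0.082] 0.0273
1 11.53 [ 0.4863 -0.1237  0.1427] [-0.      0.9993 -0.0366 -0.    ] [ 0.67 -0.09 -0.7 ] [-0.01   0.02   0.017] 0.0268
2 11.68 [ 0.4862 -0.1238  0.1426] [-0.000e+00  9.993e-01 -3.670e-02 -1.000e-04] [ 0.53 -0.11 -1.06] [0.046 0.018 0.01 ] 0.0267
```

Static settling is good. The final TCP target is (0.5733, −0.1300, 0.1432). I'll slide on in stages, watching the forces.

```bash
cat > nav2.py <<'E'
from nav import *
F=np.array([.5733,-.12996,.1432])
def at(dx,dy=0,dz=0): return list(F+ex*dx+ey*dy+[0,0,dz])
E
python3 - <<'E'
from nav2 import *
move_l(at(-.053),speed=.08,orientation=Q); hold(.3); pr("nose",state)
move_l(at(-.038),speed=.03); hold(.4); pr("on",state)
g=get_image("wrist"); cv2.imwrite("pics/w6.png",g["frame"]); pickle.dump((g,state()["ee_pos"]),open("d6.pkl","wb"))
crop(g["frame"],240,410,60,300,2.5,"pics/c10.png")
g=get_image("scene"); crop(g["frame"],320,400,180,240,9,"pics/s6.png")
E
```

```text
nose 12.56 [ 0.5202 -0.1261  0.1434] [ 0.000e+00  9.993e-01 -3.670e-02  1.000e-04] [ 0.32  0.01 -0.58] [0.033 0.024 0.016] 0.0269
on 13.61 [ 0.5354 -0.1272  0.1433] [ 0.000e+00  9.993e-01 -3.670e-02  1.000e-04] [ 0.37 -0.1  -0.35] [ 0.025 -0.057  0.013] 0.0268
```

View pics/c10.png

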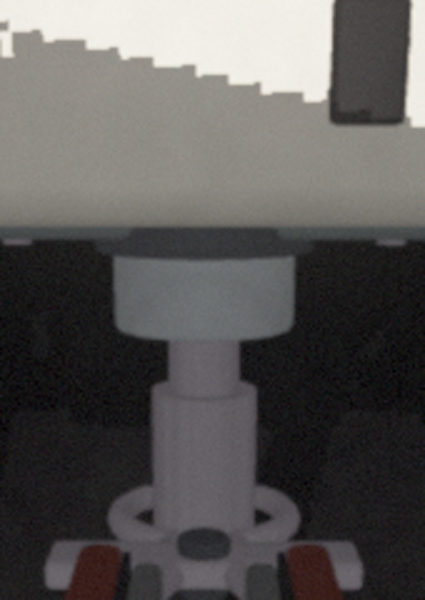

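View pics/s6.png

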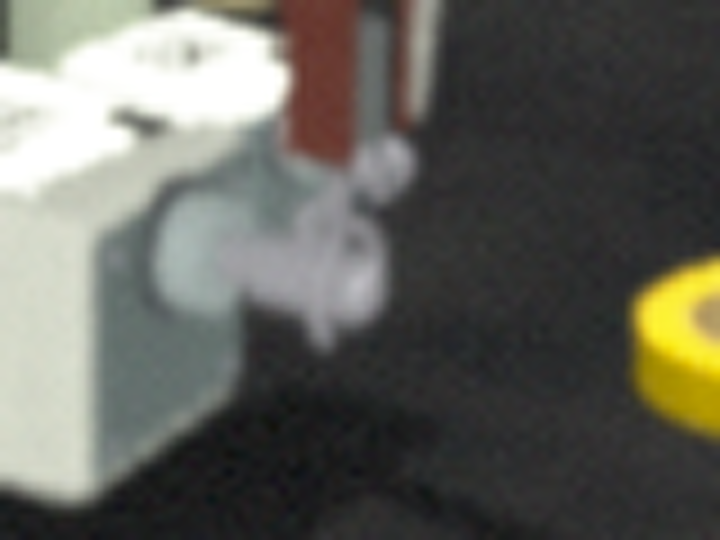

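The ring is around the shaft (in the crop the ring spans 108–300 and the shaft 152–256, so both are centred at 204), and no contact force shows. I'll continue to the groove.

```bash
python3 - <<'E'
from nav2 import *
from scipy.optimize import least_squares
move_l(at(-.012),speed=.05,orientation=Q); pr("a",state)
move_l(at(0),speed=.02); hold(.5); pr("on",state)
p=state()["ee_pos"]
g=get_image("wrist"); cv2.imwrite("pics/w7.png",g["frame"]); pickle.dump((g,p),open("d7.pkl","wb"))
crop(g["frame"],240,410,150,310,4,"pics/c11.png")
g2=get_image("scene"); crop(g2["frame"],310,390,180,240,9,"pics/s7.png")
W=cloud(g); T=np.stack([ex,ey,[0,0,-1]]); L=(W-p)@T.T
m=(L[...,0]>-.02)&(L[...,0]<.06)&(abs(L[...,1])<.03)&(L[...,2]>.03)&(L[...,2]<.085); Qp=L[m]
for x in np.arange(-.008,.03,.002):
    q=Qp[abs(Qp[:,0]-x)<.001]
    if len(q): print(x.round(3),len(q),q[:,1].min().round(4),q[:,1].max().round(4),q[:,2].min().round(4),q[:,2].max().round(4))
E
```

```text
a 14.38 [ 0.5614 -0.1291  0.143 ] [-1.000e-04  9.993e-01 -3.660e-02 -3.000e-04] [-0.65 -0.19 -0.78] [ 0.058  0.016 -0.019] 0.0269
on 15.62 [ 0.5733 -0.13    0.1433] [ 0.      0.9993 -0.0367  0.    ] [ 0.79 -0.06 -0.42] [-0.025 -0.043 -0.023] 0.0273
-0.004 17 -0.0152 0.0208 0.0497 0.0682
-0.002 111 -0.0205 0.0221 0.0422 0.0674
0.0 288 -0.0218 0.0225 0.0374 0.0632
0.002 523 -0.0298 0.0298 0.03 0.0651
0.004 3 -0.0045 0.0028 0.0302 0.0321
0.006 157 -0.0193 0.0184 0.0303 0.059
0.008 218 -0.0191 0.0198 0.0379 0.0579
0.01 245 -0.019 0.0198 0.0379 0.0573
0.012 238 -0.0189 0.0196 0.0384 0.0562
0.014 230 -0.0189 0.0195 0.038 0.0563
0.016 239 -0.0188 0.0205 0.0383 0.0594
0.018 244 -0.0187 0.0205 0.0381 0.0592
0.02 229 -0.0186 0.0193 0.0381 0.0544
0.022 93 -0.0201 0.0214 0.0348 0.0471
0.024 277 -0.0215 0.0222 0.0341 0.0505
0.026 311 -0.0299 0.0298 0.0341 0.0447
0.028 436 -0.0298 0.0296 0.0337 0.0423
```

View pics/c11.png

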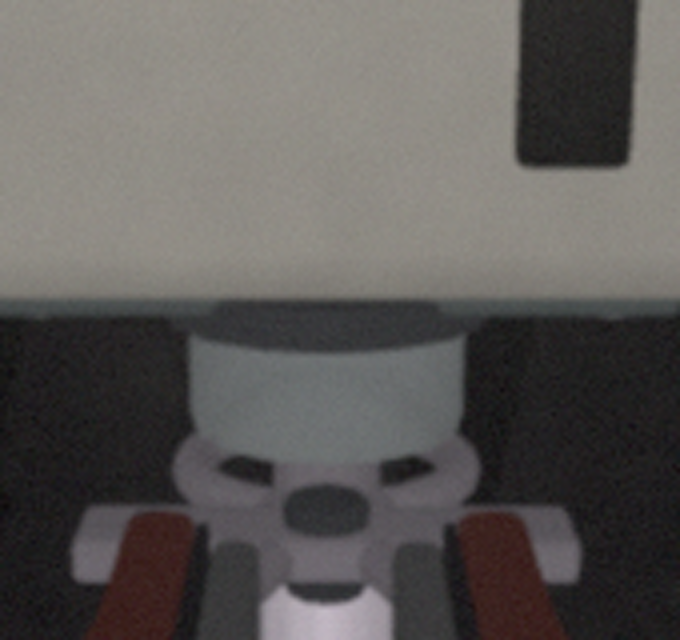

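View pics/s7.png

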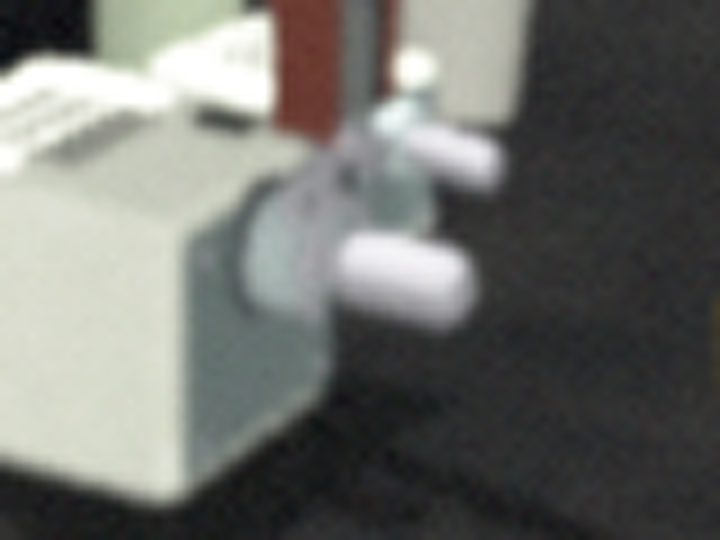

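The ring stands in front of the hub: its front face is about 4–5 mm short of the hub face, so it's centred on the groove. Lateral offset is about 0.2 mm, the axis heights agree within about 0.5 mm, and there is no contact force. I'm handing in.

```bash
python3 - <<'E'
from nav2 import *
g=get_image("top"); crop(g["frame"],150,450,140,320,2.6,"pics/t8.png")
pr("end",state); job_done()
E
```

```text
end 15.78 [ 0.5733 -0.13    0.1432] [ 0.      0.9993 -0.0366  0.    ] [ 0.18  0.32 -0.25] [ 0.021  0.077 -0.016] 0.0271
the job is handed in; nothing more can be done
```

View pics/t8.png

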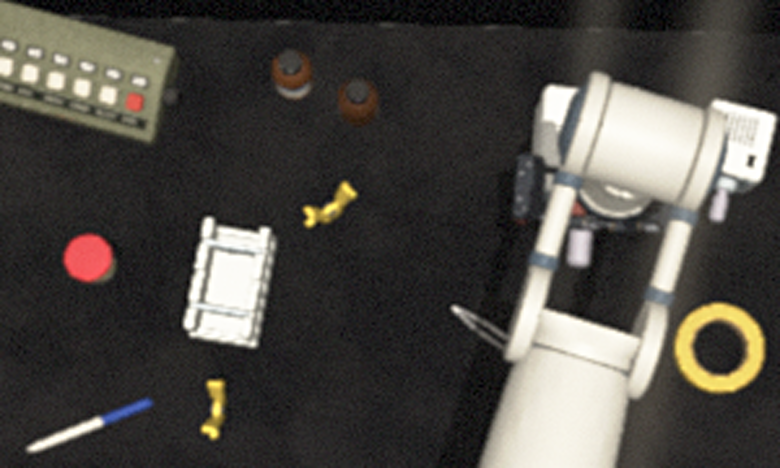

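I handed the job in at about 15.8 s of robot time, with the spread ring over the groove and the handles still squeezed. I drew the steel pliers straight up out of the middle slot and slid the ring along the larger mixer's shaft. The squeeze came at the grasp, before the lift, because the gripper's fixed force spreads the ring as soon as it closes.

**Last checks, from the wrist camera's depth:**
- **Along the shaft:** the ring is centred on the groove within about 1 mm, with its face about 4 mm short of the hub.
- **Across the shaft:** the ring is within about 0.3 mm of the axis.
- **Height:** the estimates agree within about 1 mm, against about 4.5 mm of clearance around the shaft.
- **Forces:** the wrist force stayed under 1 N in every reading while sliding on, so nothing suggests the ring touched the shaft.
- **Grip:** the gripper read a 27 mm opening, against 28 mm across the handles at the stop.
- **Everything else:** the top view shows both blanks in the rack and the other things apparently where they were.

**One disagreement:** the top and wrist cameras differed by about 4 mm in y. I relied on the wrist camera, which saw the ring and shaft together in one picture.

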